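# Complete a tapered ingot stack on the lab bench

### The arm

A 6-joint arm with a two-finger parallel gripper is mounted at the origin on a cart in front of the work surface, level with it; the furniture and walls round the work are solid. World frame = base frame: x ahead of the robot, y to its left, z up, the work surface at z = 0. Lengths are in mm, angles in rad, forces in N, time in s.
With the tool pointing down it reaches from about 400 to 925 mm from the base axis. Payload 12.5 kg.
Tool frame: the origin (TCP) lies between the finger pads; the fingertips stand 11 mm ahead of it and the grasp point (between the pads) lies 8 mm behind it (env.tip_extent is the distance from the TCP to the fingertips, in mm); x points along the fingers, z is the direction in which the jaws open and shut, and the axes are right-handed (so a half turn about x gives the same grasp; the last joint's range is limited). The gripper opens to 95 mm and grips with 3 to 60 N. Pads are 20 mm wide; open, the fingers measure 119 mm over their backs; the gripper's body (75 mm by 180 mm) begins 59 mm behind the grasp point.
Start: joints at [-1.324, 0.491, 1.559, -0, 1.092, -0.106], TCP at [215.977, -586.515, 225.661] pointing down, gripper open.
Joint ranges: [-3.1, 3.1], [-0.84, 2.19], [0.05, 2.79], [-1.13, 4.28], [0.06, 2.93], [-2.69, 2.69]. Speed limits (rad/s): [2.22, 2.22, 2.79, 3.14, 3.14, 3.14].

### API

Orientations are given as [roll, pitch, yaw] about the fixed x, y, z axes, in that order (R = Rz(yaw) Ry(pitch) Rx(roll)).
In Python, from cell import status, imaging, env gives the robot as it stands. The module is installed in compiled form; this text tells all that it offers.
- The arm moves only by the tool apply_moves, never from a script. Its argument "increments" is a list of rows, each a list of 5 numbers: the closure, from 0 (fully open) to 1 (shut), then the shift along the tool's x, y, z in mm, then the turn about the tool's x in degrees. A call has 1 to 10 rows; each row shifts and turns the commanded pose from where the row before left it, along the tool's axes as they then stand; what a row does not reach is not made up. A row lasts 1/10 s, in which the tool goes at most 50 mm and 8.59 degrees, less where a joint would pass 70% of its speed; a pose out of reach is approached as far as the arm can. A call with a gripper value outside its range is refused whole. The fingers move at their own pace and stop on an object; the grip force is fixed at half the most. Time passes only in rows, so rows that do not move let the fingers close. It gives the time, the measured TCP pose, the force and the opening at its end, in the units of the state.
- status.state(): the state, without advancing time (a new reading comes with each control period).
- imaging.read_camera(name): name is "scene" or "top" or "wrist"; returns a dict with "pixels" (384x512x3 uint8, red, green, blue), "fovy" (degrees; the focal length in pixels is half the picture's height over the tangent of half this angle, whatever the lens; pixels are square), "cx", "cy" (the principal point, pixels), "R" (3x3) and "t" (3): a world point X has camera coordinates R X + t. Camera axes: x right, y down, z forward; pixel columns grow to the right and rows downward; lengths in mm; the calibration is good to about 2 mm. A picture is of the moment at which its call begins. There is no depth.
- env.job_done(): hands the job in, once; it reports no verdict.
The state is a dict: "t": time; "joints": joint angles; "qvel": joint speeds; "tau": joint torques, N m; "eef_pos": TCP position; "tcp_rot": TCP orientation; "ft_force": force on the tool from outside, world axes, zero at the start; "moment": the same for the moment, N m; "opening": opening from 0.0 (shut) to 1.0 (fully open).
Only numpy, scipy, OpenCV 4.12 (cv2) and the standard library are available. Lean on these libraries where they do the work, as an engineer would, in place of code of your own. Each camera call takes 0.05 s, during which the arm holds its last target. There are 200 camera calls.

### The job

Finish the little stack of pale aluminium sample ingots on the plywood board. First put the loose aluminium ingot that lies with its wide face up into the tapered gap between the two ingots fixed on the board, so that the layer is flush on top and the ends line up; then lay the other loose aluminium ingot, wide face down, crosswise on the middle of that layer. Leave the copper ingot alone.

Things in the scene. Friction and masses are not known exactly. Their poses are not given: they have to be found in the camera images.
- gap_ingot: loose pale aluminium ingot, 0.13 to 0.25 kg, lying wide face up (narrow face on the bench): 64 mm long, 30 mm high, trapezoid section: one long face 40 mm wide, the opposite one 26 mm wide, both flat; the end faces are upright and parallel, 64 mm apart. Origin at the centre of its underside; x along its length, y across, z up. One dark drill mark on top.
- cross_ingot: loose pale aluminium ingot, 0.13 to 0.25 kg, lying wide face down (its sloping sides show from above): 64 mm long, 30 mm high, trapezoid section: one long face 40 mm wide, the opposite one 26 mm wide, both flat; the end faces are upright and parallel, 64 mm apart. Origin at the centre of its underside; x along its length, y across, z up. One dark drill mark on top.
- stack_board: light plywood board, 100 x 136 x 10 mm (x, y, z), fixed to the bench, with two aluminium ingots of the same size fixed on it wide face down. Origin at the centre of the board's underside, z up. The fixed ingots lie along the board's x, centred at x = 0, y = -36 mm and +36 mm, from z = 10 mm to z = 40 mm. The gap between them, centred on x = y = 0, is 46 mm wide at the top and 32 mm at the board, open at both ends: about 3 mm clear on either side of the wide-up ingot.
- copper_ingot: loose copper-red ingot of the same shape, lying wide face up; not part of the job. Origin at the centre of its underside; x along its length, z up.
There are look-alikes about, which are no part of the job. What is shaped like the cross_ingot but green or purple is not meant.

How it is judged (in metres and radians):
On the way:
1. the wide-up aluminium ingot sits down in the gap, flush with its neighbours, and is let go (x of gap_ingot in the frame of stack_board between -0.015 and 0.015 m and y of gap_ingot in the frame of stack_board between -0.01 and 0.01 m and z of gap_ingot in the frame of stack_board between 0.005 and 0.015 m and angle between gap_ingot's own z axis and vertical below 0.09 rad and angle between the x axis of gap_ingot and the x axis of stack_board, either way round below 0.18 rad and contact force between the fingers and gap_ingot below 0.2 N), for 0.2 s.
At the end, for the whole second after the job is handed in: the wide-up aluminium ingot is in the gap: flush to 5 mm, ends within 15 mm of its neighbours', 10 mm sideways, 10 degrees along; the other aluminium ingot lies wide face down on the layer, within 18 mm of its middle in x and y, crosswise to 11 degrees; both level to 5 degrees and at rest (x of gap_ingot in the frame of stack_board between -0.015 and 0.015 m and y of gap_ingot in the frame of stack_board between -0.01 and 0.01 m and z of gap_ingot in the frame of stack_board between 0.005 and 0.015 m and angle between each of gap_ingot, cross_ingot's own z axis and vertical below 0.09 rad and angle between the x axis of gap_ingot and the x axis of stack_board, either way round below 0.18 rad and x of cross_ingot in the frame of stack_board between -0.018 and 0.018 m and y of cross_ingot in the frame of stack_board between -0.018 and 0.018 m and z of cross_ingot in the frame of stack_board between 0.035 and 0.045 m and angle between the x axis of cross_ingot and the y axis of stack_board, either way round below 0.2 rad and linear speed of each of gap_ingot, cross_ingot below 0.02 m/s); the robot touches nothing.
It fails at once if the copper ingot is moved more than 30 mm (distance of copper_ingot from where it was at the start of the episode above 0.03 m).
It also fails if it takes over 51 s, if anything falls off the work surface, if the arm or the gripper's body presses on something with over 40 N, if the wrist force passes 120 N, or if a joint passes its speed limit or range.

## Working session

There is one attempt and no reset: what is moved stays moved. The work goes in short steps, Python scripts to look and compute and a tool call to move; the robot and the scene stay as the last step left them, time stands still between calls to the robot, and variables do not carry over. Pictures are saved under pics/ and viewed, about 8 in all and at most 12, crops included, and the job is handed in when it is done.

Besides the shell and the picture viewer there is one more tool, called after "Request:" as name([rows], argument=value, ...), one row to a line, values as JSON. apply_moves: Moves the arm, as the interface text tells. Its arguments: {"type":"object","properties":{"increments":{"type":"array"}},"required":["increments"]}

```bash
mkdir -p pics; cat > h.py <<'E'
import numpy as np, cv2
from cell import status, imaging, env
def cam(n):
    c=imaging.read_camera(n); c['f']=c['pixels'].shape[0]/2/np.tan(np.radians(c['fovy'])/2); return c
def ray(c,uv,z):
    R=np.array(c['R']);t=np.array(c['t']);o=-R.T@t
    d=R.T@np.array([(uv[0]-c['cx'])/c['f'],(uv[1]-c['cy'])/c['f'],1]); return o+d*(z-o[2])/d[2]
def proj(c,X):
    p=np.array(c['R'])@np.array(X)+np.array(c['t']); return p[:2]/p[2]*c['f']+[c['cx'],c['cy']]
def save(n,im): cv2.imwrite('pics/'+n,im[:,:,::-1])
E
python3 - <<'E'
from h import *
import pickle
s=status.state();print(s)
d={n:cam(n) for n in('scene','top')}
pickle.dump(d,open('d.pkl','wb'))
for n in d:
    c=d[n];print(n,c['fovy'],-np.array(c['R']).T@c['t'],np.round(c['R'],2).tolist());save(n+'0.png',c['pixels'])
E
```

```text
{'t': 0.0, 'joints': array([-1.32359420e+00,  4.91537672e-01,  1.55943760e+00, -1.03583807e-05,
        1.09167748e+00, -1.05604332e-01]), 'qvel': array([ 0.00150036,  0.00154685, -0.00145442,  0.00174462, -0.00133025,
        0.00012161]), 'tau': array([-2.14311141e-03, -6.12648368e+01, -2.58183306e+01,  6.92420430e-02,
        4.83196741e-02, -1.18331259e-04]), 'eef_pos': array([ 215.92009534, -586.28251219,  225.07941312]), 'tcp_rot': array([3.0446542 , 1.56973618, 1.82666912]), 'ft_force': array([ 0.35664387,  0.48041254, -0.18249745]), 'moment': array([-0.02357368, -0.0174332 ,  0.02964784]), 'opening': 1.0020304022363977}
scene 50.16074967305875 [-516.35217994 -430.92886308 1000.14664276] [[0.52, -0.86, -0.0], [-0.53, -0.32, -0.78], [0.67, 0.4, -0.62]]
top 51.05374170222331 [ 342.96303579  239.05964915 1416.24237464] [[-0.02, -1.0, 0.0], [-0.99, 0.02, -0.14], [0.14, -0.01, -0.99]]
```

View pics/top0.png

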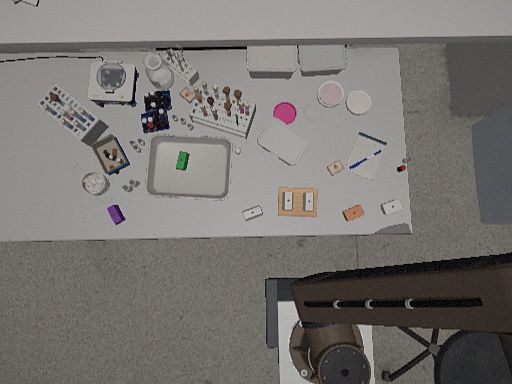

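View pics/scene0.png

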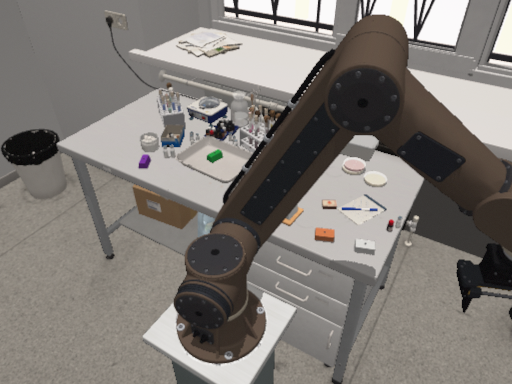

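```bash
python3 - <<'E'
from h import *
import pickle
d=pickle.load(open('d.pkl','rb'));c=d['top'];im=c['pixels']
a=cv2.resize(im[180:230,230:270],None,fx=9,fy=9,interpolation=cv2.INTER_CUBIC)
b=cv2.resize(im[180:230,370:410],None,fx=9,fy=9,interpolation=cv2.INTER_CUBIC)
save('crop1.png',np.hstack([a,b]))
for n,p,z in(('L',(252,213),30),('R',(391,207),30),('Cu',(353,213),30),('board',(298,202),10),('f1',(288,201),40),('f2',(309,201),40)):print(n,ray(c,p,z).round())
hsv=cv2.cvtColor(im,cv2.COLOR_RGB2HSV)
m=cv2.inRange(hsv,(8,70,120),(25,255,255));m[:, :260]=0;m[:,335:]=0;m[:180]=0;m[230:]=0
m=cv2.morphologyEx(m,cv2.MORPH_CLOSE,np.ones((15,15)))
k=max(cv2.findContours(m,0,2)[0],key=cv2.contourArea);r=cv2.minAreaRect(k);print(r)
print([ray(c,q,10).round(1).tolist() for q in cv2.boxPoints(r)],ray(c,r[0],10))
E
```

```text
L [452. 240.  30.]
R [ 464. -241.   30.]
Cu [ 445. -108.   30.]
board [489.  78.  10.]
f1 [490. 116.  40.]
f2 [489.  43.  40.]
((297.3735046386719, 201.53639221191406), (38.341732025146484, 27.767574310302734), 2.385944128036499)
[[445.9, 150.7, 10.0], [543.9, 144.1, 10.0], [535.9, 8.9, 10.0], [438.0, 16.8, 10.0]] [490.68238408  80.14606614  10.        ]
```

View pics/crop1.png

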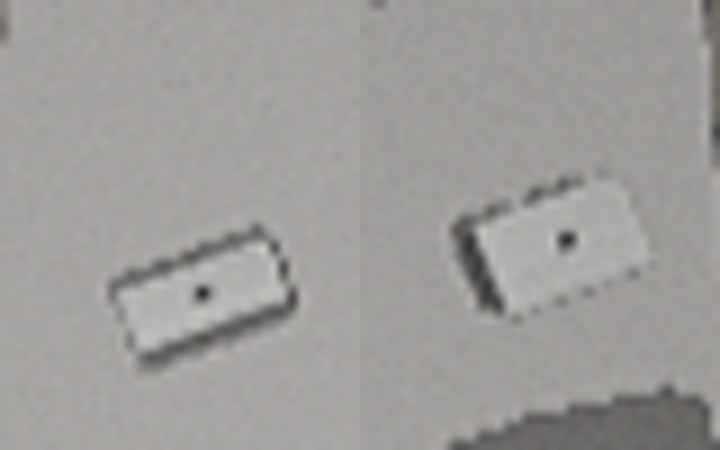

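Candidates (top view): (252,213) shows sloping sides, so it is the cross_ingot. (391,207) has a wide top and no side flanks, so it is the gap_ingot. Not meant: copper (353,213), fixed ingots (288,201) and (309,201), green (182,160), purple (116,214). The crop confirms both choices.

```bash
cat >> h.py <<'E'
from scipy.spatial.transform import Rotation as Ro
def plan(target,jaw=None):
    """tool-frame shift (mm) and turn (deg) to TCP target and jaw line angle (deg)"""
    s=status.state();R=Ro.from_euler('xyz',s['tcp_rot']).as_matrix()
    z=R[:,2];a=np.degrees(np.arctan2(z[1],z[0]))
    out=R.T@(np.array(target)-s['eef_pos'])
    turn=0
    if jaw is not None: turn=-((jaw-a+90)%180-90)   # tool x points down
    print('t',round(s['t'],2),'pos',s['eef_pos'].round(1),'jaw',a.round(2),'shift',out.round(1),'turn',round(turn,2),'j6',s['joints'][5].round(2),'F',s['ft_force'].round(1),'op',s['opening'].round(3))
    return R
E
python3 - <<'E'
from h import *
print(plan([464,-241,200],-71.3).round(3).tolist())
E
```

```text
Traceback (most recent call last):
  File "h.py", line 19, in plan
    print('t',round(s['t'],2),'pos',s['eef_pos'].round(1),'jaw',a.round(2),'shift',out.round(1),'turn',round(turn,2),'j6',s['joints'][5].round(2),'F',s['ft_force'].round(1),'op',s['opening'].round(3))
                                                                                                                                                                                  ^^^^^^^^^^^^^^^^^^
AttributeError: 'float' object has no attribute 'round'
```

```bash
sed -i "s/s\['opening'\].round(3)/round(s['opening'],3)/" h.py
python3 - <<'E'
from h import *
print(plan([464,-241,200],-71.3).round(3).tolist())
E
```

```text
t 0.1 pos [ 215.9 -586.3  225.1] jaw -69.79 shift [  25.4  352.1 -238.3] turn 1.51 j6 -0.11 F [-0.2 -0.1  0.4] op 1.0
[[-0.0, 0.938, 0.346], [0.001, 0.346, -0.938], [-1.0, 0.0, -0.001]]
```

Request:
apply_moves([
  [0, 2.5, 35, -24, 0],
  [0, 2.5, 35, -24, 0],
  [0, 2.5, 35, -24, 0],
  [0, 2.5, 35, -24, 0],
  [0, 2.5, 35, -24, 0],
  [0, 2.5, 35, -24, 0],
  [0, 2.5, 35, -24, 0],
  [0, 2.5, 35, -24, 0],
  [0, 2.5, 35, -24, 0],
  [0, 2.5, 37, -22, 1.5],
])

```text
t: 1.1
eef_pos: [464.6, -239.9, 200.4]
tcp_rot: [-2.236, 1.57, 2.802]
ft_force: [1.0, -0.9, 0.1]
opening: 1.004
```

Request:
apply_moves([
  [0, 0, 0, 0, 0],
  [0, 0, 0, 0, 0],
  [0, 0, 0, 0, 0],
])

```text
t: 1.4
eef_pos: [463.6, -242.2, 200.6]
tcp_rot: [-1.496, 1.571, -2.741]
ft_force: [-0.7, -0.6, -0.1]
opening: 0.998
```

```bash
python3 - <<'E'
from h import *
import pickle
plan([464,-241,200],-71.3)
c=cam('wrist');pickle.dump(c,open('w1.pkl','wb'));save('w1.png',c['pixels'])
print(-np.array(c['R']).T@c['t'],np.round(c['R'],2).tolist(),proj(c,[464,-241,30]))
E
```

```text
t 1.4 pos [ 463.6 -242.2  200.6] jaw -71.3 shift [ 0.6  0.7 -1. ] turn -0.0 j6 0.64 F [-0.7 -0.6 -0.1] op 0.998
[ 537.65613506 -216.28115101  360.04132646] [[0.32, -0.95, 0.0], [-0.91, -0.31, 0.28], [-0.26, -0.09, -0.96]] [261.31233933 172.00896376]
```

View pics/w1.png

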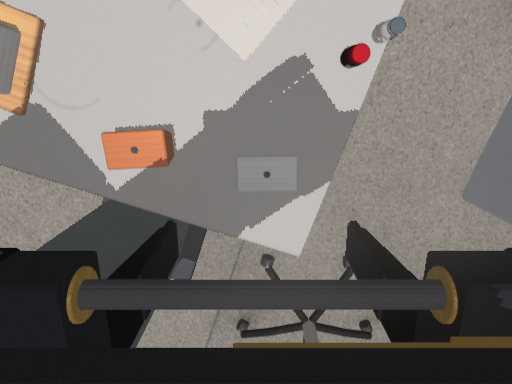

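The wrist view shows the gap ingot at about (267,174), its corners near (237,156) to (298,192), in the arm's shadow. The copper ingot is at (135,149).

```bash
cat >> h.py <<'E'
def rect(c,box,z,lo=30,hi=80,want=(64,40)):
    """find rectangle of given mm size on plane z inside pixel box; returns centre, long-axis angle"""
    x0,y0,x1,y1=box;g=cv2.cvtColor(c['pixels'],cv2.COLOR_RGB2GRAY)[y0:y1,x0:x1]
    e=cv2.Canny(cv2.GaussianBlur(g,(3,3),0),lo,hi)
    e=cv2.dilate(e,np.ones((3,3)))
    res=[]
    for k in cv2.findContours(e,cv2.RETR_LIST,cv2.CHAIN_APPROX_NONE)[0]:
        if cv2.contourArea(k)<300: continue
        P=np.float32([ray(c,q[0]+[x0,y0],z)[:2] for q in k])
        r=cv2.minAreaRect(P);b=cv2.boxPoints(r);v=[b[1]-b[0],b[2]-b[1]];l=[np.hypot(*q) for q in v];w=v[int(np.argmax(l))]
        a=np.degrees(np.arctan2(w[1],w[0]));a=(a+90)%180-90
        res.append((np.round(r[0],1).tolist(),round(a,1),round(max(l),1),round(min(l),1)))
    return res
E
python3 - <<'E'
from h import *
import pickle
c=pickle.load(open('w1.pkl','rb'))
for lo,hi in((15,40),(30,80)):print(rect(c,(220,140,315,210),30,lo,hi))
g=cv2.cvtColor(c['pixels'],cv2.COLOR_RGB2GRAY)
print(g[174,228:305:3],g[148:200:3,255])
print('mark',ray(c,(267,174.5),30))
E
```

```text
[([464.0, -246.7], np.float32(-71.3), np.float32(59.5), np.float32(35.0)), ([464.0, -246.8], np.float32(-71.3), np.float32(63.8), np.float32(39.2))]
[([464.0, -246.7], np.float32(-71.3), np.float32(59.5), np.float32(35.0)), ([464.0, -246.8], np.float32(-71.3), np.float32(63.8), np.float32(39.2))]
[119 120 120 124 137 137 136 137 137 137 137 138  70  66 116 139 138 140
 141 142 141 141 143 116 121 121] [119 119 119 129 136 139 138 138 138 138 137 138 136 138 132 119 121 121]
mark [ 463.38727331 -247.40505832   30.        ]
```

```bash
python3 - <<'E'
from h import *
plan([464,-246.7,14],-71.3)
E
```

```text
t 1.45 pos [ 463.5 -242.4  200.6] jaw -71.35 shift [186.6  -0.8   4.2] turn -0.05 j6 0.64 F [-0.2  0.6 -0.5] op 1.004
```

Request:
apply_moves([
  [0, 30, -0.8, 4.2, 0],
  [0, 35, 0, 0, 0],
  [0, 35, 0, 0, 0],
  [0, 30, 0, 0, 0],
  [0, 25, 0, 0, 0],
  [0, 20, 0, 0, 0],
  [0, 11.5, 0, 0, 0],
  [0, 0, 0, 0, 0],
  [0, 0, 0, 0, 0],
])

```text
t: 2.35
eef_pos: [464.7, -246.4, 14.7]
tcp_rot: [0.49, 1.57, -0.755]
ft_force: [-0.2, -0.8, 0.6]
opening: 0.999
```

Request:
apply_moves([
  [1, 0, 0, 0, 0],
  [1, 0, 0, 0, 0],
  [1, 0, 0, 0, 0],
  [1, 0, 0, 0, 0],
  [1, 0, 0, 0, 0],
  [1, 0, 0, 0, 0],
  [1, 0, 0, 0, 0],
  [1, 0, 0, 0, 0],
])

```text
t: 3.15
eef_pos: [464.8, -245.9, 14.4]
tcp_rot: [0.543, 1.57, -0.701]
ft_force: [-1.4, 0.1, 5.2]
opening: 0.673
```

```bash
python3 - <<'E'
from h import *
plan([490,50,180],-3.5)
E
```

```text
t 3.15 pos [ 464.8 -245.9   14.4] jaw -71.28 shift [-165.7  118.8 -272.1] turn -67.78 j6 0.63 F [-1.4  0.1  5.2] op 0.673
```

Request:
apply_moves([
  [1, -6, 0, 0, 0],
  [1, -20, 0, 0, 0],
  [1, -30, 0, 0, 0],
  [1, -35, 8, -17, 0],
  [1, -35, 14, -32, 0],
  [1, -20, 14, -32, 0],
  [1, -10, 14, -32, 0],
  [1, -10, 14, -32, 0],
  [1, 0, 14, -32, 0],
  [1, 0, 14, -32, 0],
])

```text
t: 4.15
eef_pos: [484.4, -16.9, 180.6]
tcp_rot: [0.822, 1.571, -0.422]
ft_force: [-0.4, 0.1, -2.2]
opening: 0.671
```

Request:
apply_moves([
  [1, 0, 14, -32, 0],
  [1, 0, 13, -31, 0],
  [1, 0, 0, 0, -8.5],
  [1, 0, 0, 0, -8.5],
  [1, 0, 0, 0, -8.5],
  [1, 0, 0, 0, -8.5],
  [1, 0, 0, 0, -8.5],
  [1, 0, 0, 0, -8.5],
  [1, 0, 0, 0, -8.5],
  [1, 0, 0, 0, -8.3],
])

```text
t: 5.15
eef_pos: [489.7, 50.1, 180.1]
tcp_rot: [-3.046, 1.57, -3.101]
ft_force: [0.2, 0.1, -0.7]
opening: 0.673
```

Request:
apply_moves([
  [1, 0, 0, 0, 0],
  [1, 0, 0, 0, 0],
  [1, 0, 0, 0, 0],
])

```text
t: 5.45
eef_pos: [490.0, 50.0, 180.1]
tcp_rot: [-2.679, 1.571, -2.744]
ft_force: [-0.7, 0.4, -1.5]
opening: 0.67
```

```bash
python3 - <<'E'
from h import *
import pickle
plan([490,78,180],-3.5)
c=cam('wrist');pickle.dump(c,open('w2.pkl','wb'));save('w2.png',c['pixels'])
E
```

```text
t 5.45 pos [490.   50.  180.1] jaw -3.68 shift [ 0.1 27.9 -1.7] turn -0.18 j6 0.03 F [-0.7  0.4 -1.5] op 0.67
```

View pics/w2.png

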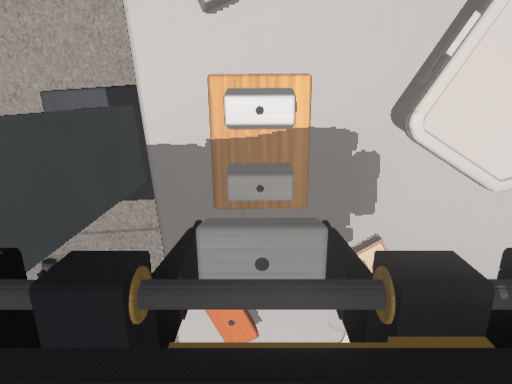

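The wrist view shows the board with corners near (209,75), (311,75), (308,210) and (213,210). The fixed ingots have their marks at (260,110) and (260,188). The held ingot is level at (262,250).

```bash
python3 - <<'E'
from h import *
import pickle
c=pickle.load(open('w2.pkl','rb'));im=c['pixels']
m=cv2.inRange(cv2.cvtColor(im,cv2.COLOR_RGB2HSV),(8,80,60),(22,255,255));m[216:]=0;m[:,:190]=0;m[:,325:]=0
m=cv2.morphologyEx(m,cv2.MORPH_OPEN,np.ones((3,3)));k=np.vstack([q for q in cv2.findContours(m,0,2)[0] if cv2.contourArea(q)>100])
P=np.float32([ray(c,q[0],10)[:2] for q in k]);r=cv2.minAreaRect(P);print('board',r,cv2.boxPoints(r).round(1).tolist())
print(rect(c,(218,84,302,130),40,40,100));print(rect(c,(222,158,300,205),40,15,40))
a,b=ray(c,(259.8,110),40),ray(c,(260.2,188),40);print(a,b,(a+b)/2,np.degrees(np.arctan2(*(a-b)[1::-1])))
# held ingot: TCP-depth check (mark on its top, z~TCP+16)
s=status.state()['eef_pos'];print('held mark',ray(c,(262,264.5),s[2]+15.6)-s)
E
```

```text
board ((489.3232727050781, 79.97979736328125), (134.20455932617188, 98.7242660522461), 86.68785095214844) [[436.20001220703125, 15.800000190734863], [534.7000122070312, 10.100000381469727], [542.5, 144.10000610351562], [443.8999938964844, 149.8000030517578]]
[([491.2, 115.7], np.float32(-3.6), np.float32(60.2), np.float32(23.3)), ([492.6, 131.5], np.float32(-3.6), np.float32(58.6), np.float32(5.0)), ([494.2, 117.1], np.float32(-3.6), np.float32(69.6), np.float32(37.0))]
[([487.0, 43.9], np.float32(-3.6), np.float32(59.9), np.float32(22.7)), ([487.8, 50.7], np.float32(-5.4), np.float32(64.1), np.float32(44.5))]
[491.81757417 115.38471814  40.        ] [487.51607199  43.53747257  40.        ] [489.66682308  79.46109535  40.        ] 86.57378539499645
held mark [-0.61836161 -0.70467192 15.6       ]
```

```bash
python3 - <<'E'
from h import *
plan([489.2,80.5,25],-3.4)
E
```

```text
t 5.5 pos [490.   50.  180.1] jaw -3.64 shift [155.1  30.4  -2.7] turn -0.24 j6 0.03 F [-0.5  0.2 -2.8] op 0.67
```

Request:
apply_moves([
  [1, 10, 10, -1.3, -0.2],
  [1, 20, 10, -1.4, 0],
  [1, 25, 10.4, 0, 0],
  [1, 25, 0, 0, 0],
  [1, 20, 0, 0, 0],
  [1, 10, 0, 0, 0],
  [1, 0, 0, 0, 0],
  [1, 0, 0, 0, 0],
  [1, 0, 0, 0, 0],
])

```text
t: 6.4
eef_pos: [489.6, 80.6, 70.9]
tcp_rot: [0.045, 1.569, -0.013]
ft_force: [-1.0, 0.1, -2.9]
opening: 0.674
```

```bash
python3 - <<'E'
from h import *
plan([489.2,80.5,25],-3.4)
E
```

```text
t 6.4 pos [489.6  80.6  70.9] jaw -3.3 shift [45.9 -0.1 -0.5] turn 0.1 j6 0.09 F [-1.   0.1 -2.9] op 0.674
```

Request:
apply_moves([
  [1, 10, 0, 0, 0],
  [1, 10, 0, 0, 0],
  [1, 8, 0, 0, 0],
  [1, 6, 0, 0, 0],
  [1, 5, 0, 0, 0],
  [1, 3, 0, 0, 0],
  [1, 2, 0, 0, 0],
  [1, 1.5, 0, 0, 0],
  [1, 0, 0, 0, 0],
  [1, 0, 0, 0, 0],
])

```text
t: 7.4
eef_pos: [489.3, 80.5, 24.8]
tcp_rot: [-0.165, 1.57, -0.223]
ft_force: [-0.1, -1.1, -1.8]
opening: 0.674
```

Request:
apply_moves([
  [0.2, 0, 0, 0, 0],
  [0.1, 0, 0, 0, 0],
  [0, 0, 0, 0, 0],
  [0, 0, 0, 0, 0],
  [0, 0, 0, 0, 0],
  [0, 0, 0, 0, 0],
  [0, -10, 0, 0, 0],
  [0, -30, 0, 0, 0],
  [0, -40, 0, 0, 0],
  [0, -40, 0, 0, 0],
])

```text
t: 8.4
eef_pos: [488.7, 80.5, 146.5]
tcp_rot: [-2.927, 1.57, -2.985]
ft_force: [0.5, 0.6, 0.2]
opening: 1.0
```

Request:
apply_moves([
  [0, -36, 0, 0, 0],
  [0, 0, 0, 0, 0],
  [0, 0, 0, 0, 0],
  [0, 0, 0, 0, 0],
])

```text
t: 8.8
eef_pos: [488.6, 80.5, 179.9]
tcp_rot: [-2.984, 1.569, -3.041]
ft_force: [0.5, -0.1, -0.3]
opening: 1.003
```

```bash
python3 - <<'E'
from h import *
import pickle
plan([452,240,200],-69.2)
c=cam('wrist');pickle.dump(c,open('w3.pkl','wb'));save('w3.png',c['pixels'])
print([proj(c,p).round() for p in([489.2,79.8,40],[491.2,115.7,40],[487,43.9,40])])
E
```

```text
t 8.8 pos [488.6  80.5 179.9] jaw -3.29 shift [-20.1 157.1 -45.7] turn 65.91 j6 0.09 F [ 0.5 -0.1 -0.3] op 1.003
[array([263., 182.]), array([263., 144.]), array([263., 218.])]
```

View pics/w3.png

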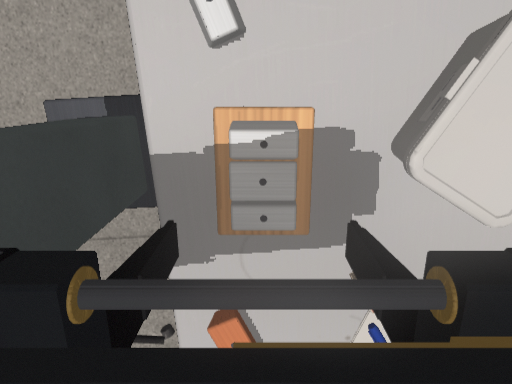

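The gap ingot sits at (263,182), flush and with its ends in line with its neighbours at (264,144) and (264,218). On to the cross ingot.

Request:
apply_moves([
  [0, -4, 25, -7, 0],
  [0, -4, 33, -9, 0],
  [0, -4, 33, -10, 0],
  [0, -4, 33, -10, 0],
  [0, -4, 33, -10, 0],
  [0, 0, 0, 0, 8.25],
  [0, 0, 0, 0, 8.25],
  [0, 0, 0, 0, 8.25],
  [0, 0, 0, 0, 8.25],
  [0, 0, 0, 0, 8.25],
])

```text
t: 9.85
eef_pos: [451.9, 239.8, 199.3]
tcp_rot: [-1.974, 1.568, -2.757]
ft_force: [0.4, 1.0, -0.1]
opening: 1.0
```

Request:
apply_moves([
  [0, 0, 0, 0, 8.25],
  [0, 0, 0, 0, 8.25],
  [0, 0, 0, 0, 8.25],
  [0, 0, 0, 0, 0],
  [0, 0, 0, 0, 0],
  [0, 0, 0, 0, 0],
])

```text
t: 10.45
eef_pos: [452.1, 239.8, 200.1]
tcp_rot: [-1.439, 1.57, -2.644]
ft_force: [0.5, 0.9, -0.1]
opening: 1.0
```

```bash
python3 - <<'E'
from h import *
import pickle
plan([452,240,200],-69.2)
c=cam('wrist');pickle.dump(c,open('w4.pkl','wb'));save('w4.png',c['pixels'])
u=proj(c,[452,240,30]).astype(int);print(u)
for q in rect(c,(u[0]-48,u[1]-40,u[0]+48,u[1]+40),30,30,80):print(q)
E
```

```text
t 10.45 pos [452.1 239.8 200.1] jaw -69.1 shift [ 0.1 -0.1 -0.2] turn 0.1 j6 1.56 F [ 0.5  0.9 -0.1] op 1.0
[262 172]
([447.7, 244.0], np.float32(-37.1), np.float32(78.4), np.float32(56.3))
```

View pics/w4.png

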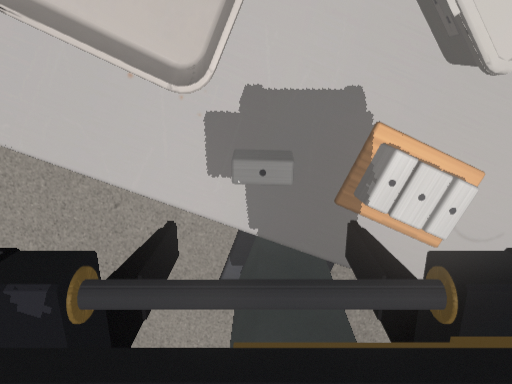

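The cross ingot's mark is at (263,172), its top face from about (233,160) to (294,184). I'll measure it with a tighter box.

```bash
python3 - <<'E'
from h import *
import pickle
c=pickle.load(open('w4.pkl','rb'));g=cv2.cvtColor(c['pixels'],cv2.COLOR_RGB2GRAY)
for lo,hi in((15,40),(30,80)):
  for q in rect(c,(222,142,308,194),30,lo,hi):print(q)
print(g[140:200:2,250],g[172,224:304:3],'mark',ray(c,(262.8,172.3),30))
plan([452,240,14],-69.2)
E
```

```text
([453.0, 241.0], np.float32(-69.1), np.float32(61.1), np.float32(24.3))
([469.8, 246.2], np.float32(-70.9), np.float32(60.0), np.float32(9.9))
([452.2, 244.9], np.float32(-69.1), np.float32(73.9), np.float32(47.4))
([447.4, 243.2], np.float32(-69.1), np.float32(73.5), np.float32(37.2))
[111 110 111 109 109  99 100  99 101 101 117 129 130 130 131 128 128 128
 128 130 130 122 112 112 113 110 112 111 111 112] [114 112 113 120 129 129 128 128 129 128 128 129  64  61 124 128 128 129
 130 129 130 131 130 106 109 109 110] mark [452.76736158 239.48864927  30.        ]
t 10.5 pos [452.2 239.9 200.3] jaw -69.14 shift [186.3   0.   -0.2] turn 0.06 j6 1.57 F [-0.2 -0.8  0.2] op 0.999
```

Request:
apply_moves([
  [0, 30, 1, -0.7, 0],
  [0, 35, 0, 0, 0],
  [0, 35, 0, 0, 0],
  [0, 30, 0, 0, 0],
  [0, 25, 0, 0, 0],
  [0, 20, 0, 0, 0],
  [0, 11, 0, 0, 0],
  [0, 0, 0, 0, 0],
  [0, 0, 0, 0, 0],
])

```text
t: 11.4
eef_pos: [453.2, 241.0, 15.1]
tcp_rot: [1.332, 1.57, 0.123]
ft_force: [0.7, 0.1, 0.1]
opening: 0.999
```

Request:
apply_moves([
  [1, 0, 0, 0, 0],
  [1, 0, 0, 0, 0],
  [1, 0, 0, 0, 0],
  [1, 0, 0, 0, 0],
  [1, 0, 0, 0, 0],
  [1, 0, 0, 0, 0],
  [1, 0, 0, 0, 0],
  [1, 0, 0, 0, 0],
])

```text
t: 12.2
eef_pos: [453.1, 240.9, 14.9]
tcp_rot: [1.262, 1.57, 0.053]
ft_force: [1.0, -0.8, 5.5]
opening: 0.673
```

```bash
python3 - <<'E'
from h import *
plan([489.2,79.8,140],86.6)
E
```

```text
t 12.2 pos [453.1 240.9  14.9] jaw -69.28 shift [-125.1  -23.2  163.5] turn 24.12 j6 1.57 F [ 1.  -0.8  5.5] op 0.673
```

Request:
apply_moves([
  [1, -6, 0, 0, 0],
  [1, -25, 0, 0, 0],
  [1, -35, 0, 0, 0],
  [1, -35, -2, 13.5, 0],
  [1, -24, -4, 30, 0],
  [1, 0, -4, 30, 0],
  [1, 0, -5, 30, 0],
  [1, 0, -4, 30, 0],
  [1, 0, -4, 30, 0],
  [1, 0, 0, 0, 8],
])

```text
t: 13.2
eef_pos: [489.7, 77.2, 139.7]
tcp_rot: [-0.367, 1.57, -1.718]
ft_force: [-0.5, 0.5, -2.9]
opening: 0.672
```

Request:
apply_moves([
  [1, 0, 0, 0, 8],
  [1, 0, 0, 0, 8],
  [1, 0, 0, 0, 0],
  [1, 0, 0, 0, 0],
  [1, 0, 0, 0, 0],
])

```text
t: 13.7
eef_pos: [489.1, 79.9, 139.6]
tcp_rot: [-0.925, 1.571, -2.55]
ft_force: [0.6, -0.3, -2.1]
opening: 0.674
```

```bash
python3 - <<'E'
from h import *
plan([489.2,79.8,55.5],86.6)
c=cam('wrist');save('w5.png',c['pixels'])
E
```

```text
t 13.7 pos [489.1  79.9 139.6] jaw -93.1 shift [84.1  0.1  0.1] turn 0.3 j6 1.65 F [ 0.6 -0.3 -2.1] op 0.674
```

View pics/w5.png

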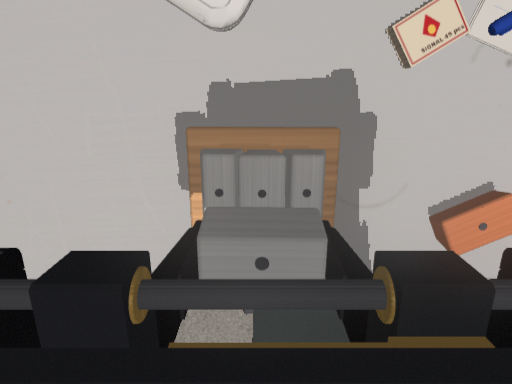

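The cross ingot is held level at (262,240), square to the layer, whose marks are at (219,193), (262,194) and (306,193). It was gripped at TCP z 14.9, so on the layer the TCP should be at 54.9.

Request:
apply_moves([
  [1, 15, 0, 0, 0.3],
  [1, 20, 0, 0, 0],
  [1, 18, 0, 0, 0],
  [1, 12, 0, 0, 0],
  [1, 8, 0, 0, 0],
  [1, 5, 0, 0, 0],
  [1, 3, 0, 0, 0],
  [1, 2.5, 0, 0, 0],
  [1, 0, 0, 0, 0],
  [1, 0, 0, 0, 0],
])

```text
t: 14.75
eef_pos: [489.4, 79.8, 56.4]
tcp_rot: [1.483, 1.57, -0.151]
ft_force: [-0.9, -0.5, -2.9]
opening: 0.672
```

Request:
apply_moves([
  [1, 0.5, 0, 0, 0],
  [1, 0, 0, 0, 0],
  [1, 0, 0, 0, 0],
])

```text
t: 15.05
eef_pos: [489.3, 79.8, 55.7]
tcp_rot: [1.296, 1.571, -0.338]
ft_force: [-0.0, 0.2, -1.7]
opening: 0.672
```

Request:
apply_moves([
  [1, 0.5, 0, 0, 0],
  [1, 0, 0, 0, 0],
  [0.2, 0, 0, 0, 0],
  [0.1, 0, 0, 0, 0],
  [0, 0, 0, 0, 0],
  [0, 0, 0, 0, 0],
  [0, 0, 0, 0, 0],
  [0, 0, 0, 0, 0],
  [0, -10, 0, 0, 0],
  [0, -30, 0, 0, 0],
])

```text
t: 16.05
eef_pos: [488.2, 79.7, 94.4]
tcp_rot: [-1.457, 1.567, -3.09]
ft_force: [0.5, -0.4, 0.1]
opening: 0.998
```

Request:
apply_moves([
  [0, -40, 0, 0, 0],
  [0, -40, 0, 0, 0],
  [0, -25, 0, 0, 0],
  [0, 0, 0, 0, 0],
  [0, 0, 0, 0, 0],
  [0, 0, 0, 0, 0],
])

```text
t: 16.65
eef_pos: [488.7, 79.8, 199.4]
tcp_rot: [-1.419, 1.569, -3.053]
ft_force: [-0.1, -0.5, 0.3]
opening: 1.001
```

```bash
python3 - <<'E'
from h import *
plan([489.2,79.8,200],86.6)
c=cam('wrist');save('w6.png',c['pixels'])
u=proj(c,[489.2,79.8,70]).astype(int);print(u)
for q in rect(c,(u[0]-55,u[1]-30,u[0]+55,u[1]+30),70,15,40):print(q)
E
```

```text
t 16.65 pos [488.7  79.8 199.4] jaw -93.59 shift [-0.6  0.5 -0. ] turn -0.19 j6 1.66 F [-0.1 -0.5  0.3] op 1.001
[262 182]
([488.5, 79.5], np.float32(83.8), np.float32(64.2), np.float32(24.7))
([489.4, 82.8], np.float32(86.4), np.float32(96.6), np.float32(55.5))
```

View pics/w6.png

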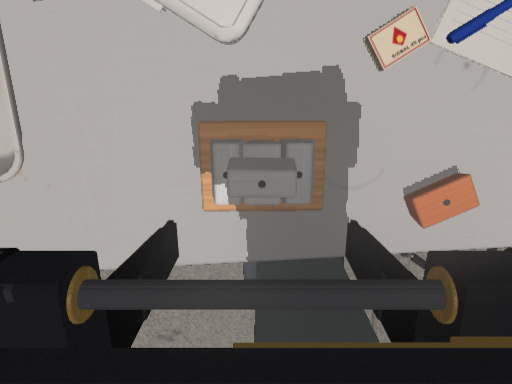

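The cross ingot lies level across the middle of the layer at (262,180), measured at (488.5, 79.5). The aim was (489.2, 79.8), and the arm is clear of everything.

```bash
python3 -c "
from h import *
print(env.job_done())"
```

```text
the job is handed in; nothing more can be done
None
```

I finished the stack and handed the job in at about 17 s of the 51 s allowed. `env.job_done()` reports no verdict.

- **What I did:** I gripped both aluminium ingots by their end faces. The wide-up one went into the gap, and the other lies wide face down across the middle of the layer. The copper ingot was not touched.
- **Gap ingot check:** After release, the wrist picture showed it flush and its ends in line with its neighbours. I judged this by eye, not by a measured fit.
- **Cross ingot check:** It measured about 1 mm from the middle of the layer, at (488.5, 79.5) against an aim of (489.2, 79.8) mm. The picture showed it level and the gripper clear.
- **Disagreement:** The cross ingot's outline gave an angle of 83.8°, against the 86.6° I aimed for. I put this down to noisy edges in the arm's shadow, because the jaws stood at 86.4° after the release. Either value is within the 11° allowed.

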